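# Test the yellow-topped return spring

## Task

Take the spring with the yellow top out of the crowded rack and stand it upright in the middle of the spring tester's steel plate. Press it down until its top is level with the red mark on the post, not far past it, hold it there for about a second, then let it spring back and leave it standing on the plate. Leave the other springs standing in their pockets and do not disturb the spray can, tape or screwdriver.

Things in the scene. Friction and masses are not known exactly. Their poses are not given: they have to be found in the camera images.
- spring: the spring to test: an upright steel compression spring with a flat round seat at each end, the top one painted yellow (the only yellow one). 26 mm in diameter, 60 mm long unloaded, about 50 g, 1.2 N per mm. Origin: centre of its underside, z along its length. It can be gripped anywhere along its length.
- spring_top (a point): centre of the top face of the yellow seat; 60 mm above the spring's origin when unloaded, sinks as the spring is compressed
- squeeze (a joint): how far the test spring is shortened, m: 0 unloaded, 0.012 when its top is level with the red mark; solid at 0.022
- rack: spring rack: foot 136 mm (x) by 184 mm (y) with a blue cheek 5 mm thick, 60 mm high at each y end (inner faces y = +-87 mm). Four black trays lie on it side by side at y = -60, -20, 20, 60 mm, each with three pockets in line along the rack's x (at x = -41, 0, 41 mm). Plain springs fill three trays, about 40 mm beside the test spring. Origin: centre of the foot's underside, on the bench
- bay0: the black tray that holds the test spring: 126 mm (x) by 40 mm (y), x along the rack's x. The spring stands in its middle pocket, the pockets on either side along x are empty: the only room for fingers. Which of the four places this tray has varies. Pocket 38 by 34 mm; its floor 9 mm, its walls' top 24 mm above the bench. Origin: centre of its underside, 6 mm above the bench
- tester: spring tester, fixed: red base 110 mm (x) by 150 mm (y, from -87 to +63 mm), 20 mm high, with a round steel plate 64 mm across, 5 mm thick, and a white square post 16 mm thick standing 60 mm from the plate's centre towards the tester's -y, its top 108 mm above the bench. Origin: on the bench below the plate's centre.
- plate (a point): centre of the top face of the tester's steel plate, 25 mm above the bench, inside a thin painted circle of 36 mm diameter
- mark (a point): centre of the red reference band (4 mm high) round the white post, 73 mm above the bench, that is 48 mm above the plate
- spray: white spray can with a blue band and a red cap, 56 mm in diameter, 180 mm tall, upright; bystander. Origin: centre of its underside
- tape: yellow roll of tape lying flat, 84 mm in diameter, 25 mm high; bystander. Origin: centre of its underside
- driver: red-handled screwdriver lying on the bench; bystander. Origin: below the middle of its length
- plain0: plain spring with a grey top seat, same size as the test spring, standing in a rack pocket; to be left there. Origin: centre of its underside
- plain1: plain spring with a grey top seat, same size as the test spring, standing in a rack pocket; to be left there. Origin: centre of its underside
- plain2: plain spring with a grey top seat, same size as the test spring, standing in a rack pocket; to be left there. Origin: centre of its underside
- plain3: plain spring with a grey top seat, same size as the test spring, standing in a rack pocket; to be left there. Origin: centre of its underside
- plain4: plain spring with a grey top seat, same size as the test spring, standing in a rack pocket; to be left there. Origin: centre of its underside
- plain5: plain spring with a grey top seat, same size as the test spring, standing in a rack pocket; to be left there. Origin: centre of its underside
- plain6: plain spring with a grey top seat, same size as the test spring, standing in a rack pocket; to be left there. Origin: centre of its underside
- plain7: plain spring with a grey top seat, same size as the test spring, standing in a rack pocket; to be left there. Origin: centre of its underside
- plain8: plain spring with a grey top seat, same size as the test spring, standing in a rack pocket; to be left there. Origin: centre of its underside

How it is judged:
On the way, in this order (a step that is already met when the one before it is completed fails the run):
1. the yellow-topped spring is lifted clear of the rack (z of spring in the frame of rack above 0.05 m), for 0.1 s.
2. standing on the middle of the plate, it is held compressed with its top within 3.5 mm of the red mark's height for 0.8 s (horizontal distance between spring and plate below 0.012 m and angle between spring's own z axis and vertical below 0.1 rad and z of spring in the frame of plate between -0.004 and 0.004 m and value of joint squeeze between 0.0085 and 0.0155 m), for 0.8 s.
At the end, for the whole second after the job is handed in: The yellow-topped spring stands upright (within 0.1 rad), still and released on the plate, within 12 mm of its centre, sprung back to within 3 mm of its free length; plain springs are within 15 mm, and spray can, tape and screwdriver within 20 mm, of where they began (horizontal distance between spring and plate below 0.012 m and angle between spring's own z axis and vertical below 0.1 rad and z of spring in the frame of plate between -0.004 and 0.004 m and value of joint squeeze below 0.003 m and linear speed of spring below 0.02 m/s and distance of each of plain0, plain1, plain2, plain3, plain4, plain5, plain6, plain7, plain8 from where it was at the start of the episode below 0.015 m and distance of each of spray, tape, driver from where it was at the start of the episode below 0.02 m); the robot touches nothing.
It fails at once if the spring is squashed more than 6.5 mm past the mark (value of joint squeeze above 0.0185 m).
It fails at once if a plain spring is moved more than 15 mm or tipped by more than 0.35 rad (distance of any of plain0, plain1, plain2, plain3, plain4, plain5, plain6, plain7, plain8 from where it was at the start of the episode above 0.015 m or angle between any of plain0, plain1, plain2, plain3, plain4, plain5, plain6, plain7, plain8's own z axis and vertical above 0.35 rad).
It fails at once if the spray can, tape or screwdriver is moved more than 20 mm (distance of any of spray, tape, driver from where it was at the start of the episode above 0.02 m).
It also fails if it takes over 51 s, if anything falls off the work surface, if the arm or the gripper's body presses on something with over 40 N, if the wrist force passes 120 N, or if a joint passes its speed limit or range.

## Robot

A 6-joint arm with a two-finger parallel gripper is mounted at the origin on the work surface. World frame = base frame: x ahead of the robot, y to its left, z up, the work surface at z = 0. Lengths are in m, angles in rad, forces in N, time in s.
With the tool pointing down it reaches from about 0.3 to 0.75 m from the base axis. Payload 8.5 kg.
Tool frame: the origin (TCP) lies between the finger pads; the fingertips stand 8 mm ahead of it and the grasp point (between the pads) lies 11 mm behind it; z points along the fingers, y is the line along which they close (so a half turn about z gives the same grasp; the last joint's range is limited). The gripper opens to 88 mm and grips with 3 to 60 N. Pads are 18 mm wide; open, the fingers measure 123 mm over their backs; the gripper's body (75 mm by 187 mm) begins 45 mm behind the grasp point.
Start: joints at [1.034, 0.381, 1.297, -0, 1.464, -0.215], TCP at [0.174, 0.522, 0.247] pointing down, gripper open.
Joint ranges: [-3.11, 3.11], [-0.89, 2.33], [0.22, 2.48], [-1.42, 4.56], [0.17, 2.85], [-2.88, 2.88]. Speed limits (rad/s): [2.39, 2.39, 3.14, 3.14, 3.14, 3.14].

## Interface

Orientations are given as a unit quaternion [x, y, z, w].
In Python, from station import monitor, capture, camera_model, arm gives the robot as it stands.
- The arm moves only by the tool step_arm, never from a script. Its argument "rows" is a list of rows, each a list of 7 numbers: the turn, a rotation vector about the tool's x, y, z in rad, then the shift along the tool's x, y, z in mm, then the closure in counts, from 0 (fully open) to 255 (shut). In form: [[rx, ry, rz, x, y, z, claw], ...]. A call has 1 to 10 rows; each row is the pose to reach, as a shift and turn from the pose commanded when the call began, along the tool's axes at that moment; what a row does not reach only later rows make up. A row lasts 1/10 s, in which the tool goes at most 50 mm and 8.59 degrees, less where a joint would pass 70% of its speed; a pose out of reach is approached as far as the arm can. A call with a gripper value outside its range is refused whole. The fingers move at their own pace and stop on an object; "squeeze" is the grip in N (left out, the last holds). Time passes only in rows, so rows that repeat a pose let the fingers close. It gives the time, the measured TCP pose, the force, the opening and the grip force at its end, in the units of the state.
- monitor.get_state(): the state, without advancing time (a new reading comes with each control period).
- capture(name): name is "scene" or "top" or "wrist"; returns the picture (480x640x3 uint8, red, green, blue); there is no depth.
- camera_model(name): a dict with "intrinsics" (3x3 intrinsics, pixels), "R" (3x3) and "t" (3): a world point X has camera coordinates R X + t; the wrist camera has in their place "mount" (4x4, takes a point from camera to tool coordinates, whose origin is the TCP and whose axes are the flange's). Camera axes: x right, y down, z forward; pixel columns grow to the right and rows downward; lengths in m; the calibration is good to about 2 mm. A picture is of the moment at which its call begins: read the wrist's pose just before it. camera_model takes no time and is no camera call.
- arm.finish_job(): hands the job in; it is judged then, once.
The state is a dict: "time": time; "q": joint angles; "qd": joint speeds; "joint_torque": joint torques, N m; "tcp_pos": TCP position; "ee_rot": TCP orientation; "wrist_force": force on the tool from outside, world axes, zero at the start; "wrist_torque": the same for the moment, N m; "finger_gap": finger opening in m; "gripper_force": force on a finger pad.
Only numpy, scipy, OpenCV 4.12 (cv2) and the standard library are available. Lean on these libraries where they do the work, as an engineer would, in place of code of your own. Each camera call takes 0.05 s, during which the arm holds its last target. There are 200 camera calls.

## Working session

There is one attempt and no reset: what is moved stays moved. The work goes in short steps, Python scripts to look and compute and a tool call to move; the robot and the scene stay as the last step left them, time stands still between calls to the robot, and variables do not carry over. Pictures are saved under pics/ and viewed, at most 10 in all, crops included, and the job is handed in when it is done.

Besides the shell and the picture viewer there is one more tool, called after "Request:" as name(argument=value, ...) on one line, values as JSON. step_arm: Moves the arm, as the interface text tells. Its arguments: {"type":"object","properties":{"rows":{"type":"array","items":{"type":"array","items":{"type":"number"}}},"squeeze":{"type":"number"}},"required":["rows"]}

```bash
mkdir -p pics; ls; python3 - <<'E'
from station import monitor, capture, camera_model, arm
import cv2,numpy as np
for n in("scene","top"):
    im=capture(n); cv2.imwrite(f"pics/{n}0.png",im[:,:,::-1])
    m=camera_model(n); print(n,np.round(m["intrinsics"],1).tolist(),np.round(m["R"],3).tolist(),np.round(m["t"],3))
print(camera_model("wrist"))
s=monitor.get_state();print(s["tcp_pos"],s["ee_rot"],s["time"])
E
```

```text
pics
scene [[484.1, 0.0, 313.4], [0.0, 484.1, 234.9], [0.0, 0.0, 1.0]] [[-0.868, 0.497, -0.013], [0.273, 0.455, -0.848], [-0.416, -0.739, -0.53]] [ 0.603 -0.07   1.174]
top [[458.4, 0.0, 322.6], [0.0, 458.4, 231.9], [0.0, 0.0, 1.0]] [[-0.021, -1.0, 0.001], [-0.975, 0.021, -0.222], [0.222, -0.005, -0.975]] [-0.112  0.646  0.933]
{'intrinsics': array([[360.60178829,   0.        , 318.89402699],
       [  0.        , 360.60178829, 240.66724928],
       [  0.        ,   0.        ,   1.        ]]), 'mount': array([[ 7.83272613e-04, -9.52881696e-01, -3.03341160e-01,
         7.75961537e-02],
       [ 9.99999545e-01,  9.11570847e-04, -2.81356208e-04,
         1.17299972e-03],
       [ 5.44616138e-04, -3.03340801e-01,  9.52881977e-01,
        -1.37468095e-01],
       [ 0.00000000e+00,  0.00000000e+00,  0.00000000e+00,
         1.00000000e+00]])}
[0.17382247 0.52154693 0.24620692] [ 1.60207167e-01  9.87083192e-01 -6.13371964e-04 -2.44333500e-04] 0.1
```

View pics/top0.png

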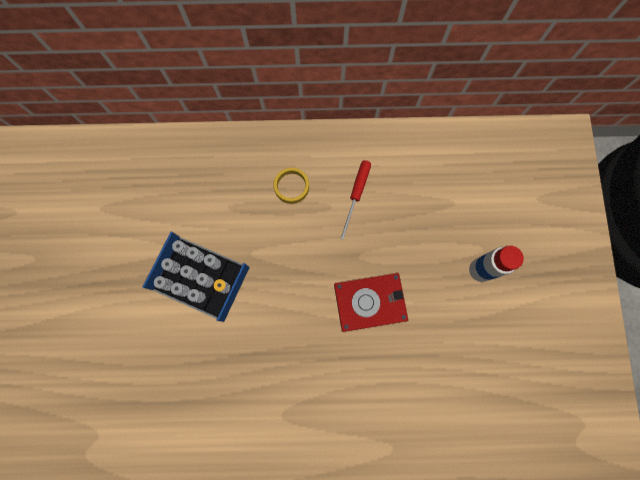

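View pics/scene0.png

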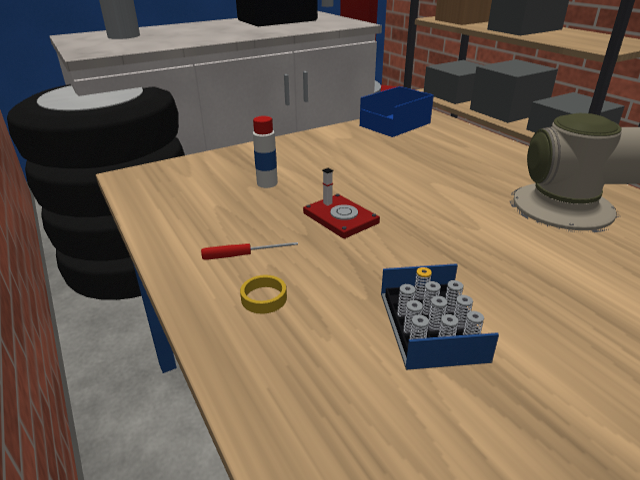

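The top view shows the rack around (196,277), with the yellow spring at (220,286) in the tray next to the right-hand cheek. The tester plate is at (366,302) and the post at (397,295). The scene view agrees.

```bash
cat > h.py <<'E'
import cv2,numpy as np
from scipy.spatial.transform import Rotation as Ro
from station import monitor, capture, camera_model, arm
def cam(n,s=None):
    m=camera_model(n)
    if n!="wrist": return m["intrinsics"],m["R"].T,-m["R"].T@m["t"]
    T=np.eye(4);T[:3,:3]=Ro.from_quat(s["ee_rot"]).as_matrix();T[:3,3]=s["tcp_pos"]
    W=T@m["mount"]; return m["intrinsics"],W[:3,:3],W[:3,3]
def ray(c,uv,z):
    K,R,o=c; d=R@np.linalg.solve(K,[uv[0],uv[1],1.]); return o+d*(z-o[2])/d[2]
def hsv(im,lo,hi): return cv2.inRange(cv2.cvtColor(im,cv2.COLOR_RGB2HSV),np.array(lo),np.array(hi))
def blobs(m,amin=30):
    n,l,st,ce=cv2.connectedComponentsWithStats(m); return [(st[i],ce[i],(l==i).astype(np.uint8)) for i in range(1,n) if st[i][4]>=amin]
def tool(s,p):  # world point in tool frame, mm
    return Ro.from_quat(s["ee_rot"]).inv().apply(np.array(p)-s["tcp_pos"])*1000
E
python3 - <<'E'
from h import *
im=cv2.imread("pics/top0.png")[:,:,::-1].copy(); c=cam("top")
def show(name,m,z,a=15):
    for st,ce,l in blobs(m,a):
        r=cv2.minAreaRect(cv2.findContours(l,0,2)[0][0].reshape(-1,2)); b=[ray(c,p,z) for p in cv2.boxPoints(r)]
        e=max([(b[1]-b[0]),(b[2]-b[1])],key=np.linalg.norm)
        print(name,st[4],np.round(ce,1),"world",np.round(ray(c,ce,z),3),"len",np.linalg.norm(e).round(3),"ang",np.degrees(np.arctan2(e[1],e[0])).round(1))
show("yel",hsv(im,[18,120,120],[32,255,255]),.069)
show("blue",hsv(im,[100,120,60],[125,255,255]),.06,60)
show("red",hsv(im,[0,170,90],[4,255,255])[:480],.02,200)
K=np.zeros((480,640),np.uint8);K[285:320,348:384]=255
g=hsv(im,[0,0,110],[180,40,255])&K
show("plate",g,.025,50)
E
```

```text
yel 393 [290.8 184.3] world [ 0.756 -0.056  0.069] len 0.081 ang 179.2
yel 108 [219.1 284.7] world [0.533 0.099 0.069] len 0.026 ang -178.5
blue 509 [160.2 261.1] world [0.588 0.231 0.06 ] len 0.131 ang -24.4
blue 444 [232.5 292.6] world [0.516 0.071 0.06 ] len 0.132 ang -24.3
red 383 [360.6 179.9] world [ 0.78  -0.219  0.02 ] len 0.1 ang -19.6
red 435 [510.9 257.2] world [ 0.587 -0.555  0.02 ] len 0.053 ang -65.3
red 2249 [370.5 302.2] world [ 0.492 -0.23   0.02 ] len 0.151 ang -81.8
plate 585 [365.4 302. ] world [ 0.492 -0.218  0.025] len 0.061 ang -64.9
```

Request:
step_arm(rows=[[0, 0, 1.67, -474, -288, 46, 0], [0, 0, 1.67, -474, -288, 46, 0], [0, 0, 1.67, -474, -288, 46, 0], [0, 0, 1.67, -474, -288, 46, 0], [0, 0, 1.67, -474, -288, 46, 0], [0, 0, 1.67, -474, -288, 46, 0], [0, 0, 1.67, -474, -288, 46, 0], [0, 0, 1.67, -474, -288, 46, 0], [0, 0, 1.67, -474, -288, 46, 0], [0, 0, 1.67, -474, -288, 46, 0]], squeeze=20)

```text
time: 1.1
tcp_pos: [0.497, 0.1397, 0.2051]
ee_rot: [0.792, 0.61, -0.0, -0.0]
wrist_force: [1.2, 1.5, -0.3]
finger_gap: 0.088
gripper_force: 0.0
```

```bash
cat >> h.py <<'E'
def togo(p,yaw):  # yaw of tool y (deg, mod 180), pointing down
    s=monitor.get_state(); Rt=Ro.from_quat(s["ee_rot"])
    a=np.radians(yaw); y=np.array([np.cos(a),np.sin(a),0])
    if y@Rt.as_matrix()[:,1]<0: y=-y
    z=np.array([0,0,-1.]); M=np.column_stack([np.cross(y,z),y,z])
    print("t",s["time"],"tcp",np.round(s["tcp_pos"],4),"q",np.round(s["q"],2),"gap",s["finger_gap"],"F",np.round(s["wrist_force"],1))
    print("rot",np.round((Rt.inv()*Ro.from_matrix(M)).as_rotvec(),3),"shift",np.round(tool(s,p),1)); return s
E
python3 -c "
from h import *
togo([.533,.099,.2],-24.3)"
```

```text
t 1.1 tcp [0.497  0.1397 0.2051] q [0.04 0.36 1.46 0.   1.32 0.3 ] gap 0.08804974269027292 F [ 1.2  1.5 -0.3]
rot [-0.     0.     0.167] shift [-30.2  45.2   5.1]
```

Request:
step_arm(rows=[[0, 0, 0.14, -30, 45, 5, 0], [0, 0, 0.17, -30, 45, 5, 0], [0, 0, 0.17, -30, 45, 5, 0], [0, 0, 0.17, -30, 45, 5, 0]])

```text
time: 1.5
tcp_pos: [0.5315, 0.1021, 0.2004]
ee_rot: [0.839, 0.545, -0.0, -0.0]
wrist_force: [-0.9, 0.5, -0.5]
finger_gap: 0.0882
gripper_force: 0.0
```

```bash
python3 - <<'E'
from h import *
s=togo([.533,.099,.2],-24.3)
im=capture("wrist"); cv2.imwrite("pics/w1.png",im[:,:,::-1]); c=cam("wrist",s)
for st,ce,l in blobs(hsv(im,[18,120,100],[32,255,255])):
    (cx,cy),r=cv2.minEnclosingCircle(cv2.findContours(l,0,2)[0][0]); print("yel",st,ce.round(1),(cx,cy),r,ray(c,(cx,cy),.069).round(4), "tool",tool(s,ray(c,(cx,cy),.069)).round(1))
E
```

```text
t 1.5 tcp [0.5315 0.1021 0.2004] q [-0.03  0.4   1.4   0.    1.34  0.39] gap 0.08820353448643706 F [-0.9  0.5 -0.5]
rot [-0.001  0.     0.005] shift [-2.3  2.7  0.4]
yel [ 562  214   78   89 1629] [601.6 261.9] (608.3648071289062, 257.3965148925781) 48.50305938720703 [ 0.7344 -0.0095  0.069 ] tool [-19.5 230.9 131.2]
yel [303 216  34  33 746] [319.4 232.2] (319.45294189453125, 232.05294799804688) 16.580625534057617 [0.5333 0.1027 0.069 ] tool [  1.3   1.5 131.4]
yel [ 68 371  24  51 348] [ 74.2 399.8] (81.5, 396.1000061035156) 25.500289916992188 [0.273  0.0486 0.069 ] tool [-154.  -214.3  131.5]
yel [549 372  21  50 318] [563.9 400.5] (556.5, 396.5) 25.1098575592041 [ 0.6668 -0.1266  0.069 ] tool [-153.9  216.7  131.2]
```

View pics/w1.png

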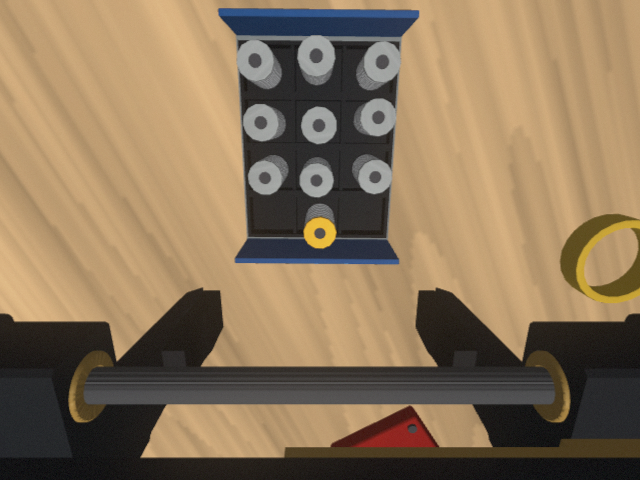

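The wrist view shows the yellow top at (319,232), nearly centred under the tool. The empty pockets lie left and right of it along the closing line, and the rack is square to the tool.

Request:
step_arm(rows=[[0, 0, 0, 1, 1.5, 40, 0], [0, 0, 0, 1, 1.5, 80, 0], [0, 0, 0, 1, 1.5, 110, 0], [0, 0, 0, 1, 1.5, 135, 0], [0, 0, 0, 1, 1.5, 150, 0], [0, 0, 0, 1, 1.5, 156, 0], [0, 0, 0, 1, 1.5, 156, 0]])

```text
time: 2.25
tcp_pos: [0.5335, 0.1025, 0.0444]
ee_rot: [0.839, 0.545, -0.0, -0.0]
wrist_force: [-0.4, -0.3, 0.5]
finger_gap: 0.0886
gripper_force: 0.0
```

Request:
step_arm(rows=[[0, 0, 0, 0, 0, 0, 255], [0, 0, 0, 0, 0, 0, 255], [0, 0, 0, 0, 0, 0, 255], [0, 0, 0, 0, 0, 0, 255], [0, 0, 0, 0, 0, 0, 255], [0, 0, 0, 0, 0, 0, 255], [0, 0, 0, 0, 0, 0, 255], [0, 0, 0, 0, 0, 0, 255]], squeeze=20)

```text
time: 3.05
tcp_pos: [0.5339, 0.1017, 0.0444]
ee_rot: [0.839, 0.544, -0.0, -0.0]
wrist_force: [0.3, 0.2, -0.0]
finger_gap: 0.0263
gripper_force: 0.2
```

Request:
step_arm(rows=[[0, 0, 0, 0, 0, 0, 255], [0, 0, 0, 0, 0, 0, 255], [0, 0, 0, 0, 0, -15, 255], [0, 0, 0, 0, 0, -40, 255], [0, 0, 0, 0, 0, -75, 255], [0, 0, 0, 0, 0, -110, 255], [0, 0, 0, 0, 0, -130, 255], [0, 0, 0, 0, 0, -140, 255], [0, 0, 0, 0, 0, -140, 255], [0, 0, 0, 0, 0, -140, 255]], squeeze=20)

```text
time: 4.05
tcp_pos: [0.5336, 0.1016, 0.1833]
ee_rot: [0.839, 0.544, -0.001, -0.001]
wrist_force: [-0.3, 0.2, -0.6]
finger_gap: 0.0253
gripper_force: 20.0
```

```bash
python3 -c "
from h import *
togo([.492,-.218,.185],8.2)"
```

```text
t 4.05 tcp [0.5336 0.1016 0.1833] q [-0.03  0.42  1.42 -0.    1.3   0.39] gap 0.025327448336109303 F [-0.3  0.2 -0.6]
rot [-0.002  0.    -0.564] shift [-308.7   92.7   -1.7]
```

Request:
step_arm(rows=[[0, 0, -0.06, -35, 12, -17, 255], [0, 0, -0.13, -75, 26, -17, 255], [0, 0, -0.2, -120, 41, -17, 255], [0, 0, -0.28, -165, 57, -17, 255], [0, 0, -0.35, -210, 73, -17, 255], [0, 0, -0.42, -255, 89, -17, 255], [0, 0, -0.49, -300, 104, -17, 255], [0, 0, -0.54, -335, 116, -17, 255], [0, 0, -0.564, -355, 124, -17, 255], [0, 0, -0.564, -359, 125, -17, 255]])

```text
time: 5.05
tcp_pos: [0.5007, -0.2791, 0.1995]
ee_rot: [0.656, 0.755, -0.0, -0.001]
wrist_force: [0.0, 0.6, -0.2]
finger_gap: 0.0255
gripper_force: 20.0
```

Request:
step_arm(rows=[[0, 0, 0, 0, 0, 0, 255], [0, 0, 0, 0, 0, 0, 255], [0, 0, 0, 0, 0, 0, 255]])

```text
time: 5.35
tcp_pos: [0.5016, -0.2757, 0.2013]
ee_rot: [0.654, 0.756, 0.0, -0.0]
wrist_force: [-0.2, 1.0, -0.9]
finger_gap: 0.0254
gripper_force: 20.0
```

```bash
python3 - <<'E'
from h import *
s=togo([.492,-.218,.2],8.2)
im=capture("wrist"); cv2.imwrite("pics/w2.png",im[:,:,::-1]); c=cam("wrist",s)
for st,ce,l in blobs(hsv(im,[0,0,110],[180,40,255]),400):
    cn=cv2.findContours(l,0,2)[0][0]; e=cv2.fitEllipse(cv2.convexHull(cn)); p=ray(c,e[0],.025); print("plate?",st,np.round(e[0],1),np.round(e[1],1),p.round(4),tool(s,p).round(1))
E
```

```text
t 5.35 tcp [ 0.5016 -0.2757  0.2013] q [-0.71  0.46  1.31  0.    1.38 -0.85] gap 0.025385786953698 F [-0.2  1.  -0.9]
rot [-0.    -0.001  0.001] shift [58.5 -1.2  1.3]
plate? [ 279  109   75   77 3001] [316.1 147. ] [74.1 76.3] [ 0.4917 -0.2143  0.025 ] [ 62.1  -0.9 176.3]
plate? [494 113  96  60 764] [542.1 142.7] [ 15.9 112.4] [ 0.6791 -0.1834  0.025 ] [ 65.7 189.  176.3]
plate? [ 298  129   38   39 1168] [316.2 147.9] [37.8 38.8] [ 0.4919 -0.215   0.025 ] [ 61.4  -0.8 176.3]
plate? [ 289  271   61   63 1624] [318.6 319. ] [ 61.1 100.6] [ 0.5174 -0.3759  0.025 ] [-101.5    1.3  176.3]
```

View pics/w2.png

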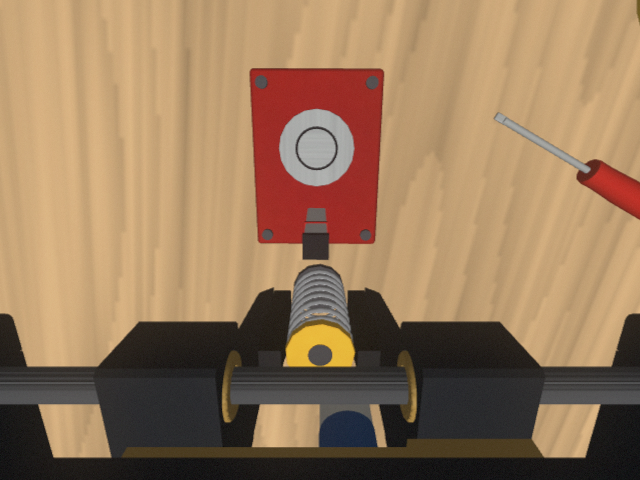

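The tool is beyond the post. The plate ring is clear at (316,148), the post top is at (315,246), and the gripped spring's yellow top is at (320,345). I'll check the spring's tilt and offset in the grip.

```bash
python3 - <<'E'
from h import *
m=camera_model("wrist");M=np.linalg.inv(m["mount"])
def pr(p):
    q=M[:3,:3]@(np.array(p)/1000)+M[:3,3]; q=m["intrinsics"]@q; return (q[:2]/q[2]).round(1)
for n,z in(("top",-25),("bottom",35)):
    print(n,pr([0,0,z]),"front edge",pr([13,0,z]),"sides",pr([0,13,z]),pr([0,-13,z]))
im=cv2.imread("pics/w2.png")[:,:,::-1].copy()
for st,ce,l in blobs(hsv(im,[18,150,100],[32,255,255]),300): print(st,ce)
c=cam("top"); print("can cap",ray(c,(511,257),.18))
E
```

```text
top [314.6 354.3] front edge [314.5 322.7] sides [350.4 354.3] [278.9 354.2]
bottom [315.9 284.9] front edge [315.9 261.6] sides [340.8 284.9] [291.1 284.9]
[ 285  320   70   47 2297] [319.66390945 344.15977362]
can cap [ 0.56174631 -0.48775985  0.18      ]
```

Request:
step_arm(rows=[[0, 0, 0, 20, -1, 0, 255], [0, 0, 0, 45, -2, 0, 255], [0, 0, 0, 61, -2, 0, 255], [0, 0, 0, 61, -2, 20, 255], [0, 0, 0, 61, -2, 55, 255], [0, 0, 0, 61, -2, 90, 255], [0, 0, 0, 61, -2, 115, 255], [0, 0, 0, 61, -2, 130, 255], [0, 0, 0, 61, -2, 136, 255], [0, 0, 0, 61, -2, 136, 255]])

```text
time: 6.4
tcp_pos: [0.4908, -0.2167, 0.0652]
ee_rot: [0.655, 0.756, -0.0, -0.0]
wrist_force: [-0.6, 0.5, 1.0]
finger_gap: 0.0252
gripper_force: 20.0
```

Request:
step_arm(rows=[[0, 0, 0, 0, 0, 1, 255], [0, 0, 0, 0, 0, 2, 255], [0, 0, 0, 0, 0, 3, 255], [0, 0, 0, 0, 0, 4, 255], [0, 0, 0, 0, 0, 4, 255]])

```text
time: 6.9
tcp_pos: [0.4907, -0.217, 0.0615]
ee_rot: [0.655, 0.756, -0.0, 0.0]
wrist_force: [0.2, 0.3, -0.0]
finger_gap: 0.0253
gripper_force: 20.0
```

Request:
step_arm(rows=[[0, 0, 0, 0, 0, 0.5, 255], [0, 0, 0, 0, 0, 1, 255], [0, 0, 0, 0, 0, 1.5, 255], [0, 0, 0, 0, 0, 2, 255], [0, 0, 0, 0, 0, 2, 255]])

```text
time: 7.4
tcp_pos: [0.4907, -0.2171, 0.06]
ee_rot: [0.655, 0.756, -0.0, 0.0]
wrist_force: [-2.4, 0.7, 6.3]
finger_gap: 0.0252
gripper_force: 20.0
```

```bash
python3 - <<'E'
from h import *
im=capture("scene"); cv2.imwrite("pics/s2.png",cv2.resize(im[130:250,270:430],None,fx=5,fy=5)[:,:,::-1])
E
```

```text
(no output)
```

View pics/s2.png

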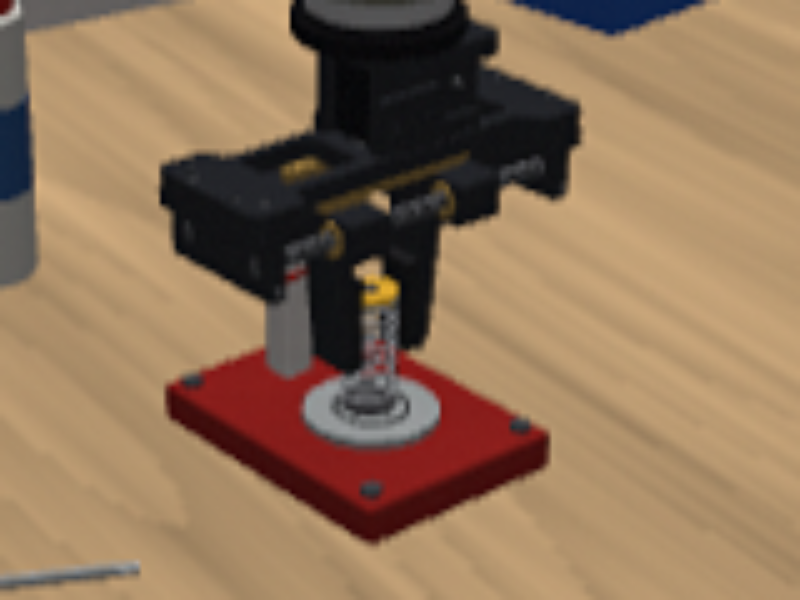

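The spring is standing inside the ring on the plate, base at (370,400) and top at (380,290), with a slight lean. Contact force is 6 N, so I'll release it and let the seat settle flat.

Request:
step_arm(rows=[[0, 0, 0, 0, 0, -0.5, 255], [0, 0, 0, 0, 0, -0.5, 165], [0, 0, 0, 0, 0, -0.5, 165], [0, 0, 0, 0, 0, -0.5, 165], [0, 0, 0, 0, 0, -0.5, 110], [0, 0, 0, 0, 0, -0.5, 110], [0, 0, 0, 0, 0, -0.5, 110], [0, 0, 0, 0, 0, -0.5, 110]])

```text
time: 8.25
tcp_pos: [0.4907, -0.217, 0.0599]
ee_rot: [0.655, 0.756, -0.0, 0.0]
wrist_force: [-0.0, -0.2, -0.6]
finger_gap: 0.0503
gripper_force: 0.0
```

Request:
step_arm(rows=[[0, 0, 0, 0, 0, -10, 110], [0, 0, 0, 0, 0, -30, 110], [0, 0, 0, 0, 0, -55, 110], [0, 0, 0, 0, 0, -80, 110], [0, 0, 0, 0, 0, -90, 110], [0, 0, 0, 0, 0, -90, 110], [0, 0, 0, 0, 0, -90, 110]])

```text
time: 8.95
tcp_pos: [0.4904, -0.2167, 0.1492]
ee_rot: [0.655, 0.756, -0.0, -0.001]
wrist_force: [-0.6, 0.2, -0.0]
finger_gap: 0.05
gripper_force: 0.0
```

```bash
python3 - <<'E'
from h import *
s=togo([.492,-.216,.15],8.2)
im=capture("wrist"); cv2.imwrite("pics/w3.png",im[:,:,::-1]); c=cam("wrist",s)
for st,ce,l in blobs(hsv(im,[18,120,100],[32,255,255]),300):
    (cx,cy),r=cv2.minEnclosingCircle(cv2.findContours(l,0,2)[0][0]); p=ray(c,(cx,cy),.085);print("yel",st,(cx,cy),r,p.round(4), "tool",tool(s,p).round(1))
im=capture("scene"); cv2.imwrite("pics/s3.png",cv2.resize(im[130:250,270:430],None,fx=5,fy=5)[:,:,::-1])
E
```

```text
t 8.95 tcp [ 0.4904 -0.2167  0.1492] q [-0.64  0.45  1.49  0.    1.2  -0.78] gap 0.05004848854691822 F [-0.6  0.2 -0. ]
rot [-0.001 -0.001 -0.   ] shift [ 0.5  1.7 -0.8]
yel [ 298  245   42   40 1161] (318.66326904296875, 264.346923828125) 20.796213150024414 [ 0.4917 -0.2164  0.085 ] tool [ 0.1  1.4 64.2]
```

View pics/w3.png

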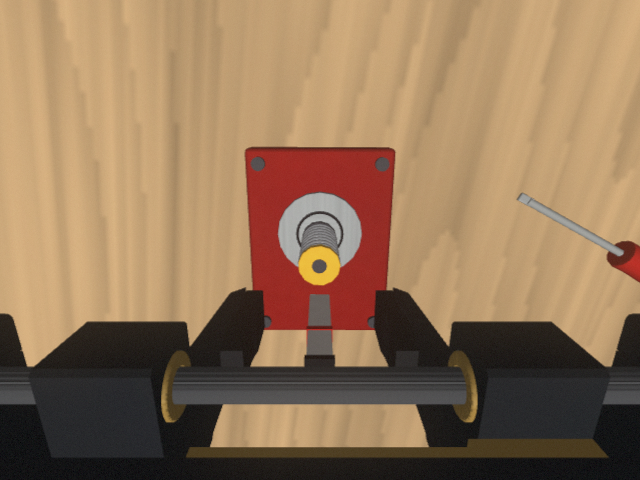

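View pics/s3.png

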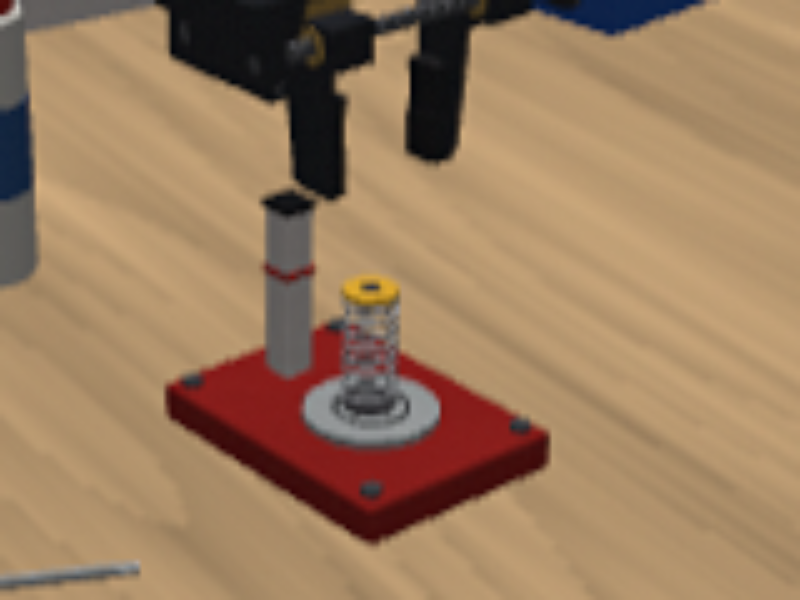

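Both views show the spring upright on the plate, with the yellow top at (319,264) in the wrist view and directly under the tool. Next I'll shut the fingers and press with the tips.

Request:
step_arm(rows=[[0, 0, 0, 0, 0.7, 0, 255], [0, 0, 0, 0, 0.7, 0, 255], [0, 0, 0, 0, 0.7, 0, 255], [0, 0, 0, 0, 0.7, 0, 255], [0, 0, 0, 0, 0.7, 0, 255], [0, 0, 0, 0, 0.7, 0, 255], [0, 0, 0, 0, 0.7, 15, 255], [0, 0, 0, 0, 0.7, 35, 255], [0, 0, 0, 0, 0.7, 48, 255], [0, 0, 0, 0, 0.7, 50, 255]])

```text
time: 10.05
tcp_pos: [0.4909, -0.2165, 0.0987]
ee_rot: [0.655, 0.756, -0.0, -0.001]
wrist_force: [-0.4, -0.2, -0.5]
finger_gap: 0.0004
gripper_force: 0.0
```

Request:
step_arm(rows=[[0, 0, 0, 0, 0, 2, 255], [0, 0, 0, 0, 0, 4, 255], [0, 0, 0, 0, 0, 6, 255], [0, 0, 0, 0, 0, 8, 255], [0, 0, 0, 0, 0, 10, 255], [0, 0, 0, 0, 0, 11, 255], [0, 0, 0, 0, 0, 11, 255]])

```text
time: 10.75
tcp_pos: [0.4916, -0.217, 0.0892]
ee_rot: [0.655, 0.756, 0.0, 0.0]
wrist_force: [-0.3, 0.5, 4.1]
finger_gap: 0.0004
gripper_force: 2.4
```

Request:
step_arm(rows=[[0, 0, 0, 0, 0, 2, 255], [0, 0, 0, 0, 0, 4, 255], [0, 0, 0, 0, 0, 6, 255], [0, 0, 0, 0, 0, 7.5, 255], [0, 0, 0, 0, 0, 8.5, 255], [0, 0, 0, 0, 0, 8.5, 255], [0, 0, 0, 0, 0, 8.5, 255]])

```text
time: 11.45
tcp_pos: [0.4918, -0.2171, 0.0817]
ee_rot: [0.655, 0.756, 0.0, 0.001]
wrist_force: [-1.5, 1.2, 14.2]
finger_gap: 0.0005
gripper_force: 6.9
```

Request:
step_arm(rows=[[0, 0, 0, 0, 0, 0.3, 255], [0, 0, 0, 0, 0, 0.3, 255], [0, 0, 0, 0, 0, 0.3, 255], [0, 0, 0, 0, 0, 0.3, 255], [0, 0, 0, 0, 0, 0.3, 255], [0, 0, 0, 0, 0, 0.3, 255], [0, 0, 0, 0, 0, 0.3, 255], [0, 0, 0, 0, 0, 0.3, 255], [0, 0, 0, 0, 0, 0.3, 255], [0, 0, 0, 0, 0, 0.3, 255]])

```text
time: 12.45
tcp_pos: [0.4918, -0.2171, 0.0815]
ee_rot: [0.655, 0.756, 0.0, 0.001]
wrist_force: [-1.5, 1.0, 14.5]
finger_gap: 0.0002
gripper_force: 7.0
```

```bash
python3 - <<'E'
from h import *
im=capture("scene"); cv2.imwrite("pics/s4.png",cv2.resize(im[130:250,270:430],None,fx=5,fy=5)[:,:,::-1])
E
```

```text
(no output)
```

View pics/s4.png

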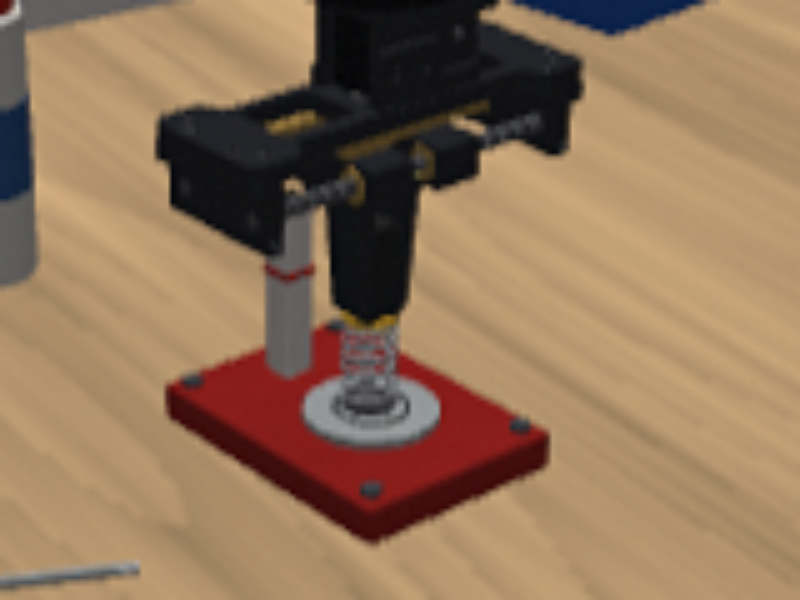

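The fingertips are pressing the seat at (370,320). The spring is upright and shortened by about 12 mm, since 14.5 N at 1.2 N/mm gives 12.1 mm. I'll hold briefly, then let it up slowly.

Request:
step_arm(rows=[[0, 0, 0, 0, 0, 0, 255], [0, 0, 0, 0, 0, 0, 255], [0, 0, 0, 0, 0, -2, 255], [0, 0, 0, 0, 0, -4, 255], [0, 0, 0, 0, 0, -6, 255], [0, 0, 0, 0, 0, -8, 255], [0, 0, 0, 0, 0, -10, 255], [0, 0, 0, 0, 0, -12, 255], [0, 0, 0, 0, 0, -14, 255], [0, 0, 0, 0, 0, -16, 255]])

```text
time: 13.5
tcp_pos: [0.4912, -0.2167, 0.0959]
ee_rot: [0.655, 0.756, -0.0, -0.0]
wrist_force: [0.5, 0.5, -0.1]
finger_gap: 0.0004
gripper_force: 0.0
```

Request:
step_arm(rows=[[0, 0, 0, 0, 0, -10, 255], [0, 0, 0, 0, 0, -40, 255], [0, 0, 0, 0, 0, -80, 255], [0, 0, 0, 0, 0, -100, 255], [0, 0, 0, 0, 0, -100, 255], [0, 0, 0, 0, 0, -100, 255], [0, 0, 0, 0, 0, -100, 255], [0, 0, 0, 0, 0, -100, 255]])

```text
time: 14.3
tcp_pos: [0.491, -0.2166, 0.1949]
ee_rot: [0.655, 0.756, -0.0, -0.001]
wrist_force: [0.4, 0.4, -0.1]
finger_gap: 0.0005
gripper_force: 0.0
```

```bash
python3 - <<'E'
from h import *
a=capture("scene"); cv2.imwrite("pics/s5.png",a[100:400,180:580,::-1].repeat(2,0).repeat(2,1)); print(monitor.get_state()["time"])
E
```

```text
14.35
```

View pics/s5.png

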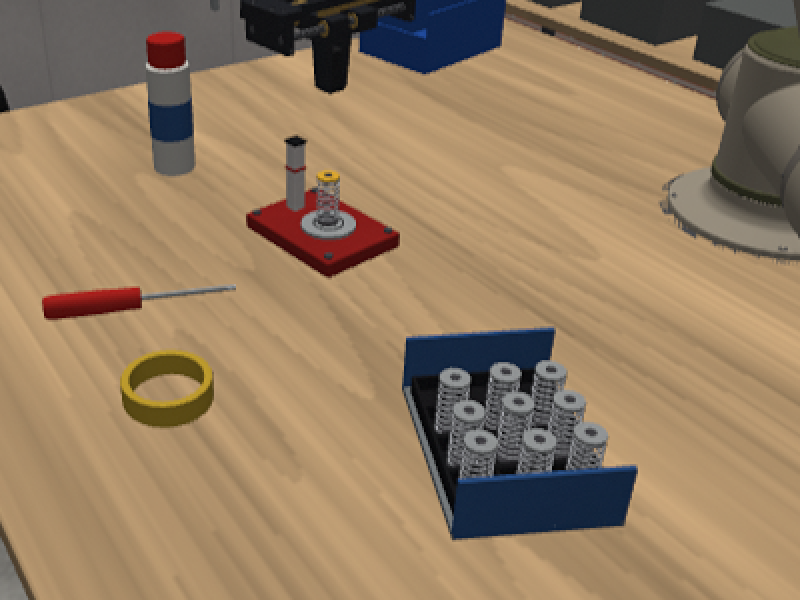

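The spring stands upright and free on the plate at (328,198). All nine plain springs are standing, the bystanders are where they were, and the gripper is clear.

```bash
python3 -c "
from station import arm
print(arm.finish_job())"
```

```text
the job is handed in; nothing more can be done
None
```

The job is handed in (the call gave no verdict): the yellow-topped spring was held about 12 mm down, level with the red mark, for over a second and now stands released on the plate; nothing else looked disturbed in the final picture.

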